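# Hold a monitor battery at full test load

## Robot

A 6-joint arm with a two-finger parallel gripper is mounted at the origin on the work surface. World frame = base frame: x ahead of the robot, y to its left, z up, the work surface at z = 0. Lengths are in mm, angles in degrees, forces in N, time in s.
With the tool pointing down it reaches from about 300 to 1000 mm from the base axis. Payload 5.1 kg.
Tool frame: the origin (TCP) lies at the very end of the fingers, on their centre line; the grasp point (between the pads) lies 19 mm behind it; z points along the fingers, y is the line along which they close (so a half turn about z gives the same grasp; the last joint's range is limited). The gripper opens to 95 mm and grips with 3 to 60 N. Pads are 20 mm wide; open, the fingers measure 119 mm over their backs; the gripper's body (75 mm by 180 mm) begins 59 mm behind the grasp point.
Start: joints at [-70.852, 7.093, 94.555, -0, 78.352, -4.733], TCP at [263.111, -594.354, 214.656] pointing down, gripper open.
Joint ranges: [-149.61, 149.61], [-58.7, 133.49], [1.44, 155.28], [-77.14, 257.14], [18.33, 153.61], [-166.67, 166.67]. Speed limits (degrees/s): [147.25, 147.25, 180, 180, 180, 180].

## Interface

Orientations are given as a 3x3 rotation matrix whose columns are the frame's x, y, z axes.
In Python, from station import get_obs, snapshot, camera_params, job, recognise, masks_of gives the robot as it stands.
- The arm moves only by the tool move_arm, never from a script. Its argument "deltas" is a list of rows, each an object of numbers: "x", "y", "z": the shift along the tool's x, y, z as a fraction of full scale; "twist": the turn about the tool's z as a fraction of full scale. A call has 1 to 5 rows; each row is the pose to reach, as a shift and turn from the pose commanded when the call began, along the tool's axes at that moment, turning the shorter way round; what a row does not reach only later rows make up. Full scale, the value 1, is 50 cm for a shift and 180 degrees for a turn. A row lasts 1/10 s, in which the tool goes at most 50 mm and 8.59 degrees, less where a joint would pass 70% of its speed; a pose out of reach is approached as far as the arm can. A call with a number of a shift or a turn outside -1 to 1 is refused whole. A call with a gripper value outside its range is refused whole. "jaw" is the closure, from -1 (fully open) to 1 (shut), set as the call begins (left out, the last holds). The fingers move at their own pace and stop on an object; "newtons" is the grip in N (left out, the last holds). Time passes only in rows, so rows that repeat a pose let the fingers close. It gives the time, the measured TCP pose, the force, the opening and the grip force at its end, in the units of the state.
- get_obs(): the state, without advancing time (a new reading comes with each control period).
- snapshot(name): name is "scene" or "top" or "wrist"; returns (picture, depth): 400x640x3 uint8, red, green, blue; 400x640 float32, mm along the optical axis (not along the pixel's ray), 0 where there is no reading.
- camera_params(name): a dict with "K" (3x3 intrinsics, pixels), "eye" and "rotation" of the camera in the world. Camera axes: x right, y down, z forward; pixel columns grow to the right and rows downward; lengths in mm; the calibration is good to about 2 mm. A picture is of the moment at which its call begins: read the wrist's pose just before it. camera_params takes no time and is no camera call; for the wrist camera it gives the pose at the moment of the call.
- job.finish_job(): hands the job in; it is judged then, once.
Trained networks look in the newest picture that a camera, given by its name, has taken for a name from the list of things; names that differ only in an ending like _2 or _b are one class to them, and where a whole thing is asked for, a point or a joint stands for the part that bears it (a point fixed in the world has none). Each returns a list of dicts, best first, with "p" (0 to 1); they miss things now and then, are a little off and sometimes report something else, mostly with a low value. They report only what shows in the picture. A call takes as long as a camera call.
- recognise(camera, name): "position" ([x, y, z] in mm, in world coordinates, good to about 4 mm: the middle of the surface that is visible of it).
- masks_of(camera, name): "pixels" (400x640 bool, what is visible of it).
The state is a dict: "t": time; "q": joint angles; "joint_vel": joint speeds; "effort": joint torques, N m; "tool_pos": TCP position; "tool_rot": TCP orientation; "ft_force": force on the tool from outside, world axes, zero at the start; "moment": the same for the moment, N m; "width": opening from 0.0 (shut) to 1.0 (fully open); "grip_force": force on a finger pad.
Only numpy, scipy, OpenCV 4.12 (cv2) and the standard library are available. Lean on these libraries where they do the work, as an engineer would, in place of code of your own. Each camera call takes 0.05 s, during which the arm holds its last target. There are 200 camera calls.

## Task

Test the green-banded battery pack lying in the blue clamp cradle. First crank the cradle's handle clockwise until the jaw has pushed the pack up against the fixed contacts and its spring plate is pressed well in, so that the pack stays clamped firmly; only then turn the spring-return dial of the white load box clockwise past its first two clicks to the third (the red dot), and finish while still holding it there with the fingers, with the pack still clamped. Leave the other things on the desk where they are.

Things in the scene. Friction and masses are not known exactly. Their poses are not given: they have to be found in the camera images.
- cradle: Clamp cradle fixed to the desk: grey base plate 100 x 240 x 12 mm. Origin on the desk; y is the clamping direction. The pack lies on the plate between low blue walls (50 mm apart, tops z = 24 mm). Blue fixed end block with brass contacts: face at y = +85, top z = 48 mm. Blue gear housing (70 x 60 mm, y = -125 to -65, top z = 55 mm) at the other end carries the crank.
- fixed_face (a point): Centre of the fixed contact face of the cradle (cradle frame 0, +85, 30 mm).
- pack: Battery pack to be clamped, loose in the cradle: grey block 46 (x) x 80 (y) x 28 (z) mm, about 250 g, green band, brass contacts at its ends. Origin at the centre of its underside, y along its length. It starts 4 to 14 mm short of the fixed face; against it its origin is at y = 45 mm in the cradle frame.
- crank (a joint): Crank angle, rad, growing clockwise seen from above, 0 to 8.3; starts at 0 to 2. The jaw advances 6 mm per rad. With the pack home the sprung plate meets it at 6.8 rad; the spring bottoms at 7.65 and the crank goes stiff: 7.3 to 7.6 is a firm clamp. Turning takes 0.12 N m, 0.22 N m with the spring fully pressed; it stays where it is left.
- crank_axis (a point): Point on the crank's vertical axis (cradle frame 0, -95 mm), 90 mm above the desk, as high as crank_knob. The crank's arm is a flat steel bar with its top at 71 mm.
- crank_knob (a point): Middle of the crank's black upright handle, 90 mm above the desk: a cylinder 18 mm across from z = 73 to 107 mm, 42 mm from the crank's axis. It spins freely on its pin, so a grip may keep its yaw while carrying it round. At crank angle 0 it lies from the axis along the cradle's +x.
- plate: Brass sprung contact plate in front of the dark steel jaw block, 46 x 5 x 26 mm, between the gear housing and the pack. It can be pressed back 5 mm towards the jaw block, with 2.5 N at first and 15 N fully in (2.5 N per mm).
- plate_face (a point): Centre of the plate's face that looks at the pack.
- load_box: White load box fixed to the desk, 150 (x) x 130 (y) x 55 (z) mm. Origin on the desk, 10 mm in -x from under the box's middle. On top: the dial (its axis 20 mm in -x from the box's middle), four dots round it on its +x side (dark = rest; green, yellow, red = first, second, third click) and a dark display strip at the +x edge.
- dial (a joint): Dial angle, rad, about the vertical, growing clockwise seen from above; 0 at rest, clicks (detents) at 0.4, 0.8 and 1.2, a hard stop at 1.25. A spring returns it to 0 from everywhere when let go (0.05 N m at rest, 0.12 N m at the third click; the clicks add up to 0.04 N m).
- dial_grip (a point): On the dial's vertical axis, at mid grip height, 79 mm above the desk. The dial is a grey disc 66 mm across (top at 66 mm) with an upright black bar 60 mm long, 14 mm wide, z = 66 to 92 mm, along this point's x axis; a white line on top at its +x end points to the dots. At rest x is turned 0.6 rad counter-clockwise from the load box's x.
- spare_pack: Bystander: a like battery pack with an orange band, 46 x 80 x 28 mm, on the desk. Origin at the centre of its underside.
- marker: Bystander: white and blue marker pen, 131 mm long, 16 mm thick, lying on the desk between the two devices. Origin under its middle, x along it.
- stapler: Bystander: red and black stapler 38 x 140 x 42 mm. Origin at the centre of its underside.
- mug: Bystander: blue mug, 80 mm across, 90 mm high. Origin at the centre of its underside.
- mouse: Bystander: black cordless mouse 100 x 58 x 32 mm. Origin at the centre of its underside.
- tape_roll: Bystander: yellow tape roll lying flat, 64 mm across, 20 mm high. Origin at the centre of its underside.
- pen_pot: Bystander: black pen pot, 84 mm across, 95 mm high, with pens up to 150 mm. Origin at the centre of its underside.

How it is judged:
By the outcome, as a careful person would: the job done as asked, in the order asked, and still so for the second after the job is handed in, while the arm keeps its last pose, push and grip.
It also fails if it takes over 61 s, if anything falls off the work surface, if the arm or the gripper's body presses on something with over 40 N, if the wrist force passes 120 N, or if a joint passes its speed limit or range.

## Working session

There is one attempt and no reset: what is moved stays moved. The work goes in short steps, Python scripts to look and compute and a tool call to move; the robot and the scene stay as the last step left them, time stands still between calls to the robot, and variables do not carry over. Pictures are saved under pics/ and viewed, at most 10 in all, crops included, and the job is handed in when it is done.

Besides the shell and the picture viewer there is one more tool, called after "Emit:" as name(argument=value, ...), one argument or row to a line, values as JSON. move_arm: Moves the arm, as the interface text tells. Shift numbers are shares of 50 cm and turn numbers shares of 180 degrees, none past 1 either way. Its arguments: {"type":"object","properties":{"deltas":{"type":"array"},"jaw":{"type":"number"},"newtons":{"type":"number"}},"required":["deltas"]}

```bash
mkdir -p pics; ls; python3 - <<'E'
from station import *
import cv2,numpy as np
o=get_obs();print({k:np.round(v,3).tolist() for k,v in o.items()})
for n in("scene","top"):
    p,d=snapshot(n);cv2.imwrite(f"pics/{n}0.png",p[:,:,::-1]);np.save(f"{n}_d.npy",d)
    c=camera_params(n);print(n,np.round(c["K"],1).tolist(),np.round(c["eye"]),np.round(c["rotation"],3).tolist())
    for k in("crank_knob","dial_grip","cradle","load_box","pack","plate"):
        print(k,[(round(r["p"],2),np.round(r["position"]).tolist()) for r in recognise(n,k)[:2]])
E
```

```text
pics
{'t': 0.0, 'q': [-70.854, 7.134, 94.634, -0.001, 78.348, -4.734], 'joint_vel': [0.018, 0.099, 0.119, 0.032, 0.004, -0.023], 'effort': [-0.001, -41.761, -35.993, 0.078, 0.049, -0.0], 'tool_pos': [262.885, -593.784, 213.386], 'tool_rot': [[0.914, 0.405, -0.001], [0.405, -0.914, 0.002], [0.0, -0.002, -1.0]], 'ft_force': [-0.156, 0.698, 0.095], 'moment': [0.013, -0.018, 0.033], 'grip_force': 0.0, 'width': 0.997}
scene [[377.5, 0.0, 321.4], [0.0, 377.5, 200.4], [0.0, 0.0, 1.0]] [ 982. -757.  647.] [[0.867, 0.27, -0.42], [0.499, -0.468, 0.73], [0.001, -0.842, -0.54]]
crank_knob []
dial_grip [(0.51, [495.0, 201.0, 68.0])]
cradle [(0.66, [733.0, -106.0, 30.0]), (0.6, [546.0, -296.0, 24.0])]
load_box [(0.73, [527.0, 176.0, 52.0]), (0.73, [526.0, -366.0, 98.0])]
pack [(0.68, [542.0, -197.0, 38.0])]
plate []
top [[429.3, 0.0, 327.1], [0.0, 429.3, 201.7], [0.0, 0.0, 1.0]] [ 358.   26. 1142.] [[0.011, -0.986, 0.164], [-1.0, -0.014, -0.012], [0.014, -0.164, -0.986]]
crank_knob [(0.61, [516.0, -363.0, 107.0])]
dial_grip [(0.8, [489.0, 205.0, 63.0])]
cradle [(0.57, [518.0, -260.0, 23.0])]
load_box [(0.67, [510.0, 208.0, 54.0])]
pack [(0.81, [536.0, -187.0, 40.0]), (0.71, [724.0, -258.0, 61.0])]
plate [(0.46, [524.0, -261.0, 39.0])]
```

View pics/top0.png

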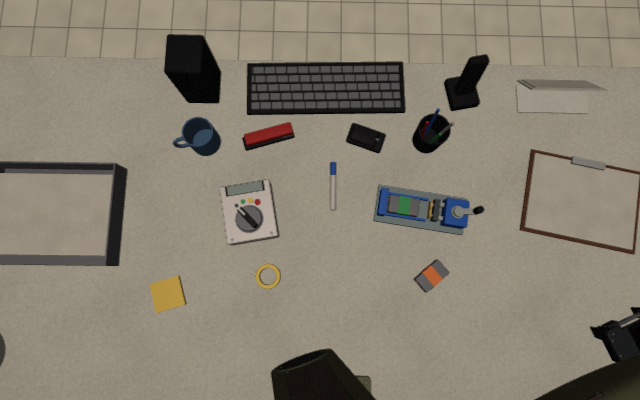

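View pics/scene0.png

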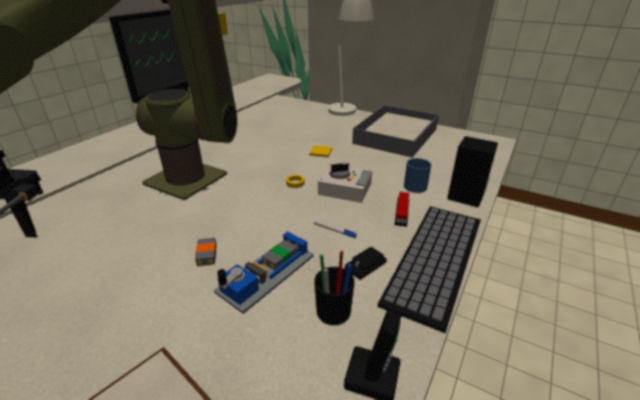

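The top view shows the cradle at about (422,209), with the knob at (479,210) and its axis at about (457,211). The load box is at (249,212), with the dial centre at (248,217). I'll measure these through the calibration.

```bash
cat > h.py <<'E'
from station import *
import cv2,numpy as np
def to_plane(c,uv,z):
    uv=np.atleast_2d(uv).astype(float);r=np.c_[uv,np.ones(len(uv))]@np.linalg.inv(c["K"]).T@np.array(c["rotation"]).T
    e=np.array(c["eye"]);return e+r*((z-e[2])/r[:,2])[:,None]
def cloud(c,d):
    v,u=np.mgrid[:400,:640];r=np.stack([u,v,np.ones_like(u)],-1)@np.linalg.inv(c["K"]).T
    return (r*d[...,None])@np.array(c["rotation"]).T+np.array(c["eye"])
def fit(P,m):   # centre, axis deg, size of rectangle in world xy
    r=cv2.minAreaRect(P[m][:,:2].astype(np.float32));return np.round(r[0],1),np.round(r[1],1),round(r[2],1)
E
python3 - <<'E'
from h import *
p,d=snapshot("top");c=camera_params("top");P=cloud(c,d)
for n in("cradle","load_box","crank_knob","dial_grip","pack"):
    r=masks_of("top",n)
    for q in r[:2]:
        m=q["pixels"]&(d>0);X=P[m];print(n,round(q["p"],2),m.sum(),fit(P,m),np.percentile(X[:,2],[5,50,95]).round(),np.median(X,0).round())
x,y,z=P[...,0],P[...,1],P[...,2]
reg=lambda cx,cy,s:(abs(x-cx)<s)&(abs(y-cy)<s)&(d>0)
print("housing top",fit(P,reg(515,-330,60)&(abs(z-55)<5)), "boxtop",fit(P,reg(515,208,110)&(abs(z-55)<5)))
m=reg(515,-340,90)&(z>85);print("knob",m.sum(),P[m].mean(0) if m.any() else 0)
m=reg(500,208,90)&(z>82);print("bar",m.sum(),P[m].mean(0),fit(P,m))
print("corners plate",to_plane(c,[(379,185),(375,219),(465,234),(469,200)],12)[:,:2].round())
print("axis",to_plane(c,(457,211),75).round(),"knob",to_plane(c,(479,210),107).round())
E
```

```text
cradle 0.68 3069 (array([ 528. , -263.9]), array([293.3, 106.6]), 81.8) [ 6. 20. 69.] [ 518. -261.   20.]
load_box 0.71 3102 (array([518.5, 214.3]), array([164.5, 133.3]), 8.9) [45. 54. 69.] [508. 210.  54.]
crank_knob 0.48 235 (array([347.8, 161.3]), array([58.4, 59.3]), 0.7) [12. 19. 22.] [346. 159.  19.]
dial_grip 0.72 521 (array([492.1, 209.5]), array([61.4, 62.3]), 77.6) [60. 66. 92.] [492. 208.  66.]
pack 0.83 574 (array([ 535.2, -190.1]), array([86.4, 47.3]), 82.6) [25. 38. 42.] [ 533. -187.   38.]
pack 0.48 512 (array([493.2, 209.9]), array([60.9, 62.2]), 87.1) [61. 66. 92.] [492. 209.  66.]
housing top (array([ 517.3, -320.7]), array([60.1, 70.2]), 81.5) boxtop (array([512.9, 214.3]), array([149.9, 129.7]), 10.7)
knob 60 [ 517.1962147  -361.17555771  100.94842651]
bar 140 [492.5950152  209.63479044  90.44127143] (array([493.3, 210.4]), array([59.8, 13.7]), 44.6)
corners plate [[ 593. -127.]
 [ 501. -115.]
 [ 464. -353.]
 [ 556. -368.]]
axis [[ 516. -314.   75.]] knob [[ 515. -358.  107.]]
```

Fits match the given sizes: the housing top is 60x70 mm, the box 150x130 and the bar 60x14.

| Item | Position (mm) | Angle |
|---|---|---|
| Cradle yaw | – | about -8.6° |
| Crank axis | (517, -320.5) | – |
| Knob | (517, -362) | crank angle ≈ 1.42 rad |
| Dial | (493, 210.3) | bar at 45° |

To reach the target I need about 6.03 rad clockwise.

Emit:
move_arm(
  deltas=[
    {"x": 0.653,"y": -0.219,"z": 0.108,"twist": 0.133},
    {"x": 0.653,"y": -0.219,"z": 0.108,"twist": 0.133},
    {"x": 0.653,"y": -0.219,"z": 0.108,"twist": 0.133},
    {"x": 0.653,"y": -0.219,"z": 0.108,"twist": 0.133},
    {"x": 0.653,"y": -0.219,"z": 0.108,"twist": 0.133},
  ],
  jaw=-1,
  newtons=30,
)

```text
t: 1.5
tool_pos: [445.5, -427.4, 176.1]
tool_rot: [[1.0, -0.001, 0.0], [-0.001, -1.0, -0.0], [0.0, 0.0, -1.0]]
ft_force: [1.0, -0.1, -0.6]
width: 0.999
grip_force: 0.0
```

Emit:
move_arm(
  deltas=[
    {"x": 0.143,"y": -0.131,"z": 0.03},
    {"x": 0.143,"y": -0.131,"z": 0.03},
    {"x": 0.143,"y": -0.131,"z": 0.03},
    {"x": 0.143,"y": -0.131,"z": 0.03},
    {"x": 0.143,"y": -0.131,"z": 0.03},
  ],
)

```text
validation failed for argument at $.de...
```

```bash
python3 - <<'E'
from h import *
o=get_obs();print(o["t"],np.round(o["tool_pos"],1),np.round(o["q"],1))
c=camera_params("wrist");p,d=snapshot("wrist");cv2.imwrite("pics/w1.png",p[:,:,::-1]);P=cloud(c,d)
x,y,z=P[...,0],P[...,1],P[...,2]
m=(d>0)&(abs(x-517)<40)&(abs(y+362)<28)&(z>85)&(z<115)
print(m.sum(),P[m].mean(0).round(1),fit(P,m),np.percentile(z[m],[5,50,95]))
m=(d>0)&(abs(x-517)<60)&(abs(y+320)<60)&(abs(z-55)<3);print(fit(P,m))
E
```

```text
1.5 [ 445.5 -427.4  176.1] [-48.8   4.5 101.1   0.   74.3  41.3]
643 [ 518.  -365.6  104.5] (array([ 517.7, -364.2]), array([17.1, 17.3]), 83.0) [ 90.27079887 106.6306005  107.93140667]
(array([ 516.8, -322. ]), array([59.9, 69.8]), 81.5)
```

View pics/w1.png

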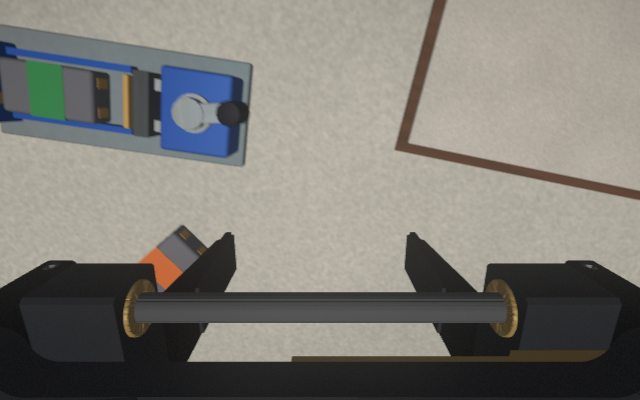

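The wrist view shows the cradle at upper left, with the knob at (232,113) and the axis at (190,112). That refines the axis to (517,-321.5) and the knob to (517.5,-364). The last move was refused at validation and the arm didn't move, so I'll retry with the refined numbers.

Emit:
move_arm(
  deltas=[
    {"x": 0.144,"y": -0.127,"z": 0.03},
    {"x": 0.144,"y": -0.127,"z": 0.03},
    {"x": 0.144,"y": -0.127,"z": 0.03},
    {"x": 0.144,"y": -0.127,"z": 0.03},
  ],
)

```text
validation failed for argument at $.de...
```

The accepted call had all four numbers in every row, so I'll include twist.

Emit:
move_arm(
  deltas=[
    {"x": 0.144,"y": -0.127,"z": 0.03,"twist": 0},
    {"x": 0.144,"y": -0.127,"z": 0.03,"twist": 0},
    {"x": 0.144,"y": -0.127,"z": 0.03,"twist": 0},
    {"x": 0.144,"y": -0.127,"z": 0.03,"twist": 0},
  ],
)

```text
t: 1.95
tool_pos: [516.7, -364.7, 160.9]
tool_rot: [[1.0, 0.001, -0.001], [0.001, -1.0, 0.0], [-0.001, -0.0, -1.0]]
ft_force: [-0.1, -1.0, 0.4]
width: 0.998
grip_force: 0.0
```

Emit:
move_arm(
  deltas=[
    {"x": 0.001,"y": -0.001,"z": 0.08,"twist": 0},
    {"x": 0.001,"y": -0.001,"z": 0.14,"twist": 0},
    {"x": 0.001,"y": -0.001,"z": 0.168,"twist": 0},
    {"x": 0.001,"y": -0.001,"z": 0.168,"twist": 0},
  ],
)

```text
t: 2.35
tool_pos: [514.7, -364.8, 74.7]
tool_rot: [[1.0, -0.003, -0.004], [-0.003, -1.0, 0.003], [-0.004, -0.003, -1.0]]
ft_force: [0.2, 0.6, -0.7]
width: 1.0
grip_force: 0.0
```

Emit:
move_arm(
  deltas=[
    {"x": 0,"y": 0,"z": 0,"twist": 0},
    {"x": 0,"y": 0,"z": 0,"twist": 0},
    {"x": 0,"y": 0,"z": 0,"twist": 0},
    {"x": 0,"y": 0,"z": 0,"twist": 0},
    {"x": 0,"y": 0,"z": 0,"twist": 0},
  ],
  jaw=1,
  newtons=25,
)

```text
t: 2.85
tool_pos: [517.2, -365.1, 77.9]
tool_rot: [[1.0, -0.001, 0.001], [-0.001, -1.0, -0.001], [0.001, 0.001, -1.0]]
ft_force: [0.3, -0.1, -0.2]
width: 0.64
grip_force: 0.0
```

Emit:
move_arm(
  deltas=[
    {"x": 0,"y": 0,"z": 0,"twist": 0},
    {"x": 0,"y": 0,"z": 0,"twist": 0},
    {"x": 0,"y": 0,"z": 0,"twist": 0},
    {"x": 0,"y": 0,"z": 0,"twist": 0},
    {"x": 0,"y": 0,"z": 0,"twist": 0},
  ],
)

```text
t: 3.35
tool_pos: [516.8, -364.9, 77.1]
tool_rot: [[1.0, -0.001, -0.0], [-0.001, -1.0, 0.0], [-0.0, -0.0, -1.0]]
ft_force: [-0.7, 0.1, -0.3]
width: 0.216
grip_force: 0.0
```

Emit:
move_arm(
  deltas=[
    {"x": 0,"y": 0,"z": 0,"twist": 0},
    {"x": 0,"y": 0,"z": 0,"twist": 0},
    {"x": 0,"y": 0,"z": 0,"twist": 0},
  ],
)

```text
t: 3.65
tool_pos: [516.8, -364.0, 77.0]
tool_rot: [[1.0, -0.001, -0.0], [-0.001, -1.0, 0.002], [-0.0, -0.002, -1.0]]
ft_force: [-0.3, 4.3, 2.0]
width: 0.179
grip_force: 25.0
```

The knob is gripped (about 17 mm opening, 25 N). Now I'll crank clockwise in 60° arcs.

Emit:
move_arm(
  deltas=[
    {"x": -0.0175,"y": -0.0035,"z": 0,"twist": 0},
    {"x": -0.034,"y": -0.009,"z": 0,"twist": 0},
    {"x": -0.0495,"y": -0.018,"z": 0,"twist": 0},
    {"x": -0.0625,"y": -0.03,"z": 0,"twist": 0},
    {"x": -0.0725,"y": -0.044,"z": 0,"twist": 0},
  ],
)

```text
t: 4.15
tool_pos: [479.6, -343.2, 77.2]
tool_rot: [[1.0, -0.001, -0.0], [-0.001, -1.0, -0.002], [-0.0, 0.002, -1.0]]
ft_force: [1.7, -1.8, -2.7]
width: 0.186
grip_force: 25.0
```

Emit:
move_arm(
  deltas=[
    {"x": -0.007,"y": -0.016,"z": 0,"twist": 0},
    {"x": -0.011,"y": -0.033,"z": 0,"twist": 0},
    {"x": -0.011,"y": -0.051,"z": 0,"twist": 0},
    {"x": -0.007,"y": -0.068,"z": 0,"twist": 0},
    {"x": 0,"y": -0.084,"z": 0,"twist": 0},
  ],
)

```text
t: 4.65
tool_pos: [480.2, -299.8, 77.2]
tool_rot: [[1.0, -0.001, -0.002], [-0.001, -1.0, 0.001], [-0.002, -0.001, -1.0]]
ft_force: [-2.2, -1.7, 0.5]
width: 0.182
grip_force: 25.0
```

Emit:
move_arm(
  deltas=[
    {"x": 0.0105,"y": -0.014,"z": 0,"twist": 0},
    {"x": 0.0235,"y": -0.026,"z": 0,"twist": 0},
    {"x": 0.0385,"y": -0.0345,"z": 0,"twist": 0},
    {"x": 0.055,"y": -0.04,"z": 0,"twist": 0},
    {"x": 0.0725,"y": -0.042,"z": 0,"twist": 0},
  ],
)

```text
t: 5.15
tool_pos: [517.9, -279.8, 77.1]
tool_rot: [[1.0, -0.0, 0.0], [-0.0, -1.0, -0.001], [0.0, 0.001, -1.0]]
ft_force: [-2.4, -3.9, -0.1]
width: 0.185
grip_force: 25.0
```

Emit:
move_arm(
  deltas=[
    {"x": 0.0175,"y": 0.002,"z": 0,"twist": 0},
    {"x": 0.034,"y": 0.0075,"z": 0,"twist": 0},
    {"x": 0.0495,"y": 0.016,"z": 0,"twist": 0},
    {"x": 0.0625,"y": 0.028,"z": 0,"twist": 0},
    {"x": 0.0725,"y": 0.042,"z": 0,"twist": 0},
  ],
)

```text
t: 5.65
tool_pos: [552.9, -301.4, 77.0]
tool_rot: [[1.0, -0.001, -0.003], [-0.001, -1.0, 0.001], [-0.003, -0.001, -1.0]]
ft_force: [-8.3, -1.2, 4.3]
width: 0.184
grip_force: 25.0
```

Emit:
move_arm(
  deltas=[
    {"x": 0.007,"y": 0.016,"z": 0,"twist": 0},
    {"x": 0.011,"y": 0.033,"z": 0,"twist": 0},
    {"x": 0.011,"y": 0.051,"z": 0,"twist": 0},
    {"x": 0.007,"y": 0.068,"z": 0,"twist": 0},
    {"x": 0,"y": 0.084,"z": 0,"twist": 0},
  ],
)

```text
t: 6.15
tool_pos: [553.3, -341.6, 76.9]
tool_rot: [[1.0, -0.002, -0.001], [-0.002, -1.0, 0.005], [-0.001, -0.005, -1.0]]
ft_force: [-5.2, 5.7, 3.5]
width: 0.184
grip_force: 25.0
```

Emit:
move_arm(
  deltas=[
    {"x": -0.0105,"y": 0.014,"z": 0,"twist": 0},
    {"x": -0.0235,"y": 0.026,"z": 0,"twist": 0},
    {"x": -0.0385,"y": 0.0345,"z": 0,"twist": 0},
    {"x": -0.0515,"y": 0.0395,"z": 0,"twist": 0},
    {"x": -0.0515,"y": 0.0395,"z": 0,"twist": 0},
  ],
)

```text
t: 6.65
tool_pos: [527.6, -362.3, 77.1]
tool_rot: [[1.0, -0.002, 0.001], [-0.002, -1.0, 0.001], [0.001, -0.001, -1.0]]
ft_force: [1.0, 4.4, 1.3]
width: 0.186
grip_force: 25.0
```

```bash
python3 - <<'E'
from h import *
o=get_obs();t=o["tool_pos"];print(np.round(t,1),np.round(o["ft_force"],1))
a=np.degrees(np.arctan2(t[1]+321.5,t[0]-517.2));print("theta",np.radians(360-a-8.6))
p,d=snapshot("top");cv2.imwrite("pics/t2.png",cv2.resize(p[160:260,340:500,::-1],(800,500),interpolation=cv2.INTER_CUBIC))
E
```

```text
[ 527.6 -362.3   77.1] [1.  4.4 1.3]
theta 7.454910895059314
```

View pics/t2.png

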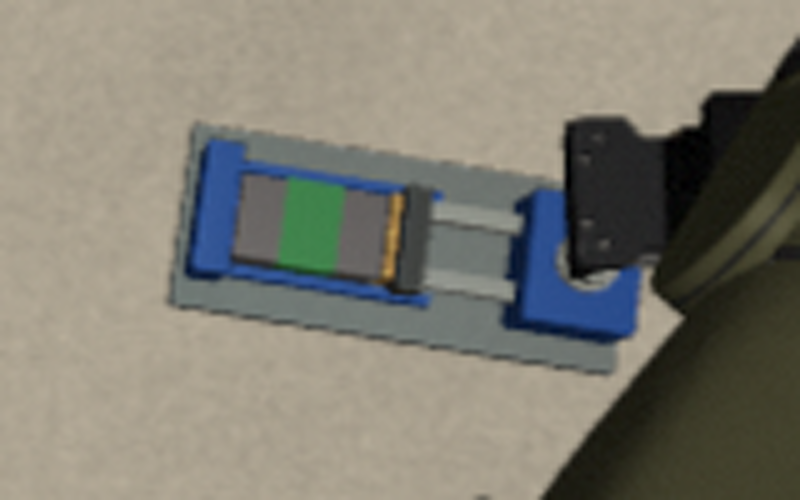

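The enlarged view shows the pack, at (320,225), flush against the blue end block at (235,210). The brass plate at (393,238) is tight against the dark jaw block at (412,240). The computed angle is about 7.45 rad, so I'll release and check.

Emit:
move_arm(
  deltas=[
    {"x": 0,"y": 0,"z": 0,"twist": 0},
    {"x": 0,"y": 0,"z": 0,"twist": 0},
    {"x": 0,"y": 0,"z": 0,"twist": 0},
    {"x": 0,"y": 0,"z": 0,"twist": 0},
    {"x": 0,"y": 0,"z": 0,"twist": 0},
  ],
  jaw=-1,
)

```text
t: 7.2
tool_pos: [527.4, -362.9, 77.2]
tool_rot: [[1.0, -0.001, 0.0], [-0.001, -1.0, -0.0], [0.0, 0.0, -1.0]]
ft_force: [0.3, -0.6, -0.4]
width: 0.546
grip_force: 0.0
```

Emit:
move_arm(
  deltas=[
    {"x": 0,"y": 0,"z": -0.08,"twist": 0},
    {"x": 0,"y": 0,"z": -0.18,"twist": 0},
    {"x": -0.1,"y": 0,"z": -0.25,"twist": 0},
    {"x": -0.15,"y": 0,"z": -0.25,"twist": 0},
    {"x": -0.15,"y": 0,"z": -0.25,"twist": 0},
  ],
)

```text
t: 7.7
tool_pos: [450.6, -363.5, 204.9]
tool_rot: [[1.0, -0.003, 0.002], [-0.003, -1.0, -0.003], [0.002, 0.003, -1.0]]
ft_force: [0.5, 0.3, 0.6]
width: 0.962
grip_force: 0.0
```

```bash
python3 - <<'E'
from h import *
o=get_obs();print(o["t"],np.round(o["tool_pos"],1),np.round(o["joint_vel"],1))
c=camera_params("wrist");p,d=snapshot("wrist");cv2.imwrite("pics/w2.png",p[:,:,::-1]);P=cloud(c,d)
x,y,z=P[...,0],P[...,1],P[...,2]
m=(d>0)&(abs(x-527)<30)&(abs(y+362)<30)&(z>102)&(z<115);k=np.array(fit(P,m)[0]);print(m.sum(),fit(P,m))
m=(d>0)&(abs(x-517)<60)&(abs(y+321)<60)&(abs(z-55)<3);f=fit(P,m);print(f)
m=(d>0)&(abs(x-525)<75)&(abs(y+247)<140)&(abs(z-12)<3);print("plate",fit(P,m))
v=k-f[0]
for ax in (f[0],np.array([517.2,-321.5])):
    v=k-ax;print(np.hypot(*v),"theta",np.radians(360-np.degrees(np.arctan2(v[1],v[0]))-8.6))
E
```

```text
7.7 [ 450.6 -363.5  204.9] [ 1.6  3.7 -0.6  1.7 -2.1  1.4]
414 (array([ 528.5, -361.9]), array([17.3, 16.6]), 89.8)
(array([ 516.9, -321.7]), array([59.9, 69.8]), 81.6)
plate (array([ 529.2, -237.7]), array([239.6, 100.2]), 81.6)
41.84017208377613 theta 7.422957270064261
41.95056614635847 theta 7.431150072008486
```

View pics/w2.png

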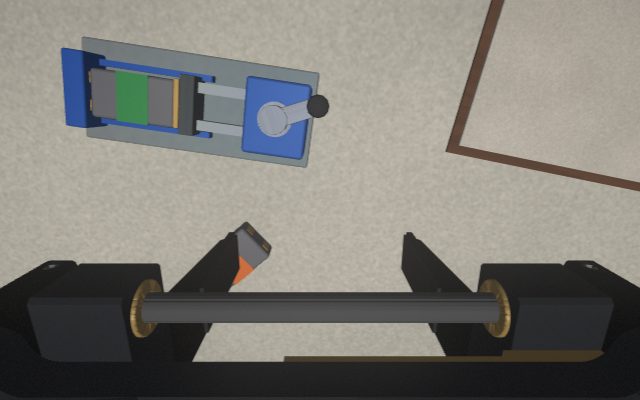

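The wrist view shows the knob at (317,106), the pack at (133,97) against the end block at (75,85), and the plate pressed at (180,103). Re-measured crank angle is 7.43 rad, which is a firm clamp. Next I'll move to the dial.

Emit:
move_arm(
  deltas=[
    {"x": 0.04,"y": -0.5,"z": 0,"twist": 0},
    {"x": 0.04,"y": -0.5,"z": 0,"twist": 0},
    {"x": 0.04,"y": -0.5,"z": 0,"twist": 0},
    {"x": 0.04,"y": -0.5,"z": 0,"twist": 0},
    {"x": 0.04,"y": -0.5,"z": 0,"twist": 0},
  ],
)

```text
t: 8.25
tool_pos: [472.7, -111.2, 201.5]
tool_rot: [[1.0, -0.001, -0.0], [-0.001, -1.0, 0.001], [-0.0, -0.001, -1.0]]
ft_force: [0.4, -0.2, -0.1]
width: 0.997
grip_force: 0.0
```

Emit:
move_arm(
  deltas=[
    {"x": 0.02,"y": -0.5,"z": 0,"twist": 0},
    {"x": 0.02,"y": -0.5,"z": 0,"twist": 0},
    {"x": 0.02,"y": -0.5,"z": 0,"twist": 0},
    {"x": 0.02,"y": -0.5,"z": 0,"twist": 0},
    {"x": 0.02,"y": -0.5,"z": 0,"twist": 0},
  ],
)

```text
t: 8.75
tool_pos: [482.7, 139.0, 201.6]
tool_rot: [[1.0, -0.0, -0.0], [-0.0, -1.0, 0.0], [-0.0, -0.0, -1.0]]
ft_force: [-0.2, -1.0, 0.3]
width: 1.0
grip_force: 0.0
```

```bash
python3 - <<'E'
from h import *
o=get_obs();print(np.round(o["tool_pos"],1),np.round(o["joint_vel"],1).max(),np.round(o["q"],1))
for n in("wrist","top"):
    c=camera_params(n);p,d=snapshot(n);P=cloud(c,d);x,y,z=P[...,0],P[...,1],P[...,2]
    m=(d>0)&(abs(x-493)<40)&(abs(y-210)<40)&(z>85)&(z<98);print(n,m.sum(),fit(P,m) if m.sum()>9 else 0)
E
```

```text
[482.7 139.  201.6] 57.3 [  9.9 -11.5 113.9   0.   77.7 100. ]
wrist 1186 (array([493. , 210.6]), array([59.3, 14.8]), 45.3)
top 13 (array([472.3, 192.9]), array([ 5.1, 11.8]), 4.3)
```

Emit:
move_arm(
  deltas=[
    {"x": 0.021,"y": -0.143,"z": 0.06,"twist": -0.25},
    {"x": 0.021,"y": -0.143,"z": 0.06,"twist": -0.25},
    {"x": 0.021,"y": -0.143,"z": 0.06,"twist": -0.25},
    {"x": 0.021,"y": -0.143,"z": 0.06,"twist": -0.25},
    {"x": 0.021,"y": -0.143,"z": 0.06,"twist": -0.25},
  ],
)

```text
t: 9.35
tool_pos: [493.3, 208.1, 171.0]
tool_rot: [[0.728, 0.686, -0.002], [0.686, -0.728, -0.001], [-0.002, -0.001, -1.0]]
ft_force: [0.1, 0.3, 1.0]
width: 0.995
grip_force: 0.0
```

Emit:
move_arm(
  deltas=[
    {"x": 0,"y": 0,"z": 0,"twist": -0.013},
    {"x": 0,"y": 0,"z": 0,"twist": -0.013},
    {"x": 0,"y": 0,"z": 0,"twist": -0.013},
  ],
)

```text
t: 9.65
tool_pos: [493.4, 207.8, 171.6]
tool_rot: [[0.705, 0.709, -0.001], [0.709, -0.705, -0.0], [-0.001, -0.0, -1.0]]
ft_force: [-0.9, 0.9, 0.1]
width: 1.0
grip_force: 0.0
```

Emit:
move_arm(
  deltas=[
    {"x": 0.003,"y": -0.004,"z": 0.09,"twist": 0},
    {"x": 0.003,"y": -0.004,"z": 0.16,"twist": 0},
    {"x": 0.003,"y": -0.004,"z": 0.19,"twist": 0},
    {"x": 0.003,"y": -0.004,"z": 0.2,"twist": 0},
    {"x": 0.003,"y": -0.004,"z": 0.203,"twist": 0},
  ],
  jaw=1,
  newtons=40,
)

```text
t: 10.15
tool_pos: [493.5, 210.4, 71.1]
tool_rot: [[0.704, 0.71, 0.0], [0.71, -0.704, 0.0], [0.0, 0.0, -1.0]]
ft_force: [0.0, -0.9, -0.1]
width: 0.638
grip_force: 0.0
```

Emit:
move_arm(
  deltas=[
    {"x": 0,"y": 0,"z": 0,"twist": 0},
    {"x": 0,"y": 0,"z": 0,"twist": 0},
    {"x": 0,"y": 0,"z": 0,"twist": 0},
    {"x": 0,"y": 0,"z": 0,"twist": 0},
    {"x": 0,"y": 0,"z": 0,"twist": 0},
  ],
)

```text
t: 10.65
tool_pos: [493.2, 210.4, 71.1]
tool_rot: [[0.704, 0.71, 0.001], [0.71, -0.704, 0.0], [0.001, 0.0, -1.0]]
ft_force: [0.6, -0.6, 0.7]
width: 0.214
grip_force: 0.0
```

Emit:
move_arm(
  deltas=[
    {"x": 0,"y": 0,"z": 0,"twist": 0},
    {"x": 0,"y": 0,"z": 0,"twist": 0},
    {"x": 0,"y": 0,"z": 0,"twist": 0},
    {"x": 0,"y": 0,"z": 0,"twist": 0},
  ],
)

```text
t: 11.05
tool_pos: [492.6, 210.9, 70.9]
tool_rot: [[0.704, 0.71, -0.001], [0.71, -0.704, 0.001], [-0.0, -0.001, -1.0]]
ft_force: [-4.0, 3.0, 4.7]
width: 0.148
grip_force: 40.0
```

The bar is gripped (14 mm opening, 40 N). Now I'll turn it clockwise.

Emit:
move_arm(
  deltas=[
    {"x": 0,"y": 0,"z": 0,"twist": 0.04},
    {"x": 0,"y": 0,"z": 0,"twist": 0.08},
    {"x": 0,"y": 0,"z": 0,"twist": 0.12},
    {"x": 0,"y": 0,"z": 0,"twist": 0.16},
    {"x": 0,"y": 0,"z": 0,"twist": 0.2},
  ],
)

```text
t: 11.55
tool_pos: [492.7, 210.6, 70.9]
tool_rot: [[0.988, 0.156, -0.001], [0.156, -0.988, 0.0], [-0.001, -0.0, -1.0]]
ft_force: [-2.8, 1.2, 3.9]
width: 0.146
grip_force: 40.0
```

Emit:
move_arm(
  deltas=[
    {"x": 0,"y": 0,"z": 0,"twist": 0.04},
    {"x": 0,"y": 0,"z": 0,"twist": 0.08},
    {"x": 0,"y": 0,"z": 0,"twist": 0.12},
    {"x": 0,"y": 0,"z": 0,"twist": 0.16},
    {"x": 0,"y": 0,"z": 0,"twist": 0.184},
  ],
)

```text
t: 12.05
tool_pos: [492.7, 210.3, 70.9]
tool_rot: [[0.913, -0.408, -0.001], [-0.408, -0.913, -0.0], [-0.001, 0.001, -1.0]]
ft_force: [-4.7, 0.9, 4.2]
width: 0.144
grip_force: 40.0
```

Emit:
move_arm(
  deltas=[
    {"x": 0,"y": 0,"z": 0,"twist": 0},
    {"x": 0,"y": 0,"z": 0,"twist": 0},
  ],
)

```text
t: 12.25
tool_pos: [492.7, 210.3, 70.9]
tool_rot: [[0.915, -0.403, -0.001], [-0.403, -0.915, -0.0], [-0.001, 0.001, -1.0]]
ft_force: [-4.6, 1.9, 4.9]
width: 0.141
grip_force: 40.0
```

```bash
python3 - <<'E'
from h import *
o=get_obs();R=np.array(o["tool_rot"]);print(o["t"],np.round(o["tool_pos"],1),"psi",np.degrees(np.arctan2(R[1,0],R[0,0])),np.round(o["moment"],3),np.round(o["ft_force"],1),o["width"],o["grip_force"],np.round(o["q"],1))
p,d=snapshot("wrist");cv2.imwrite("pics/w3.png",p[:,:,::-1])
p,d=snapshot("top");cv2.imwrite("pics/t3.png",cv2.resize(p[150:250,340:500,::-1],(800,500),interpolation=cv2.INTER_CUBIC))
E
```

```text
12.25 [492.7 210.3  70.9] psi -23.74079636896824 [0.287 0.817 0.135] [-4.6  1.9  4.9] 0.1412742652771092 40.006656646728516 [ 17.4   0.5 116.1  -0.   63.4 131.1]
```

View pics/w3.png

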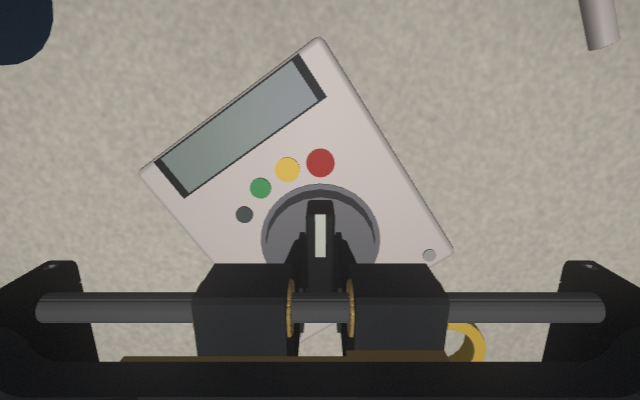

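View pics/t3.png

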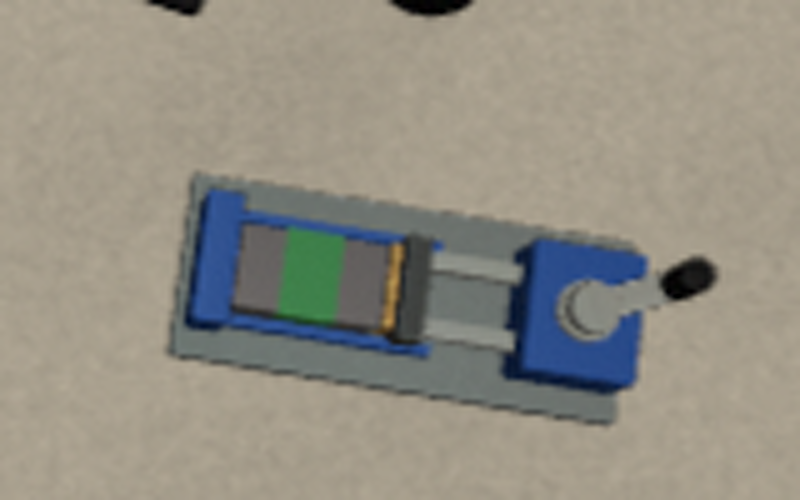

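The wrist view shows the bar's white line at (320,235) pointing straight at the red dot at (320,162). The tool has turned 68.9° (1.20 rad). In the top crop the pack is still clamped between the end block at (235,260) and the plate at (393,285).

```bash
python3 -c "
from station import job
print(job.finish_job())"
```

```text
the job is handed in; nothing more can be done
None
```

The job is handed in at about 12 s of the 61 s allowed: the pack is clamped with the crank at about 7.43 rad, and the fingers are holding the dial at the third click (red dot, about 1.20 rad).

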